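# Load a feed roller up the ramp of its test stand

### The arm

A 6-joint arm with a two-finger parallel gripper is mounted at the origin on the work surface. World frame = base frame: x ahead of the robot, y to its left, z up, the work surface at z = 0. Lengths are in m, angles in rad, forces in N, time in s.
With the tool pointing down it reaches from about 0.3 to 0.825 m from the base axis. Payload 5.4 kg.
Tool frame: the origin (TCP) lies at the very end of the fingers, on their centre line; the grasp point (between the pads) lies 19 mm behind it; z points along the fingers, y is the line along which they close (so a half turn about z gives the same grasp; the last joint's range is limited). The gripper opens to 92 mm and grips with 3 to 60 N. Pads are 20 mm wide; open, the fingers measure 128 mm over their backs; the gripper's body (75 mm by 189 mm) begins 69 mm behind the grasp point.
Start: joints at [-1.518, 0.158, 1.597, -0, 1.386, -0.21], TCP at [0.149, -0.555, 0.215] pointing down, gripper open.
Joint ranges: [-2.91, 2.91], [-0.94, 2.29], [0.18, 2.7], [-1.29, 4.43], [0.17, 2.64], [-3, 3]. Speed limits (rad/s): [2.57, 2.57, 3.14, 3.14, 3.14, 3.14].

### API

Orientations are given as a unit quaternion [x, y, z, w].
In Python, from cell import observe, snapshot, camera_info, sign_off gives the robot as it stands.
- The arm moves only by the tool arm_command, never from a script. Its argument "steps" is a list of rows, each a list of 7 numbers: the turn, a rotation vector about the tool's x, y, z in units of pi/4 rad (1.0 is pi/4 rad), then the shift along the tool's x, y, z in units of 0.3 m (1.0 is 0.3 m), then the opening, from -1 (shut) to 1 (fully open), so that 0 is half open. A call has 1 to 5 rows; each row is the pose to reach, as a shift and turn from the pose commanded when the call began, along the tool's axes at that moment; what a row does not reach only later rows make up. A row lasts 1/12 s, in which the tool goes at most 41.7 mm and 7.16 degrees, less where a joint would pass 70% of its speed; a pose out of reach is approached as far as the arm can. A call with a number of a shift or a turn outside -1 to 1 is refused whole. A call with a gripper value outside its range is refused whole. The fingers move at their own pace and stop on an object; the grip force is fixed at half the most. Time passes only in rows, so rows that repeat a pose let the fingers close. It gives the time, the measured TCP pose, the force, the opening and the grip force at its end, in the units of the state.
- observe(): the state, without advancing time (a new reading comes with each control period).
- snapshot(name): name is "side" or "top" or "wrist"; returns the picture (400x640x3 uint8, red, green, blue); there is no depth.
- camera_info(name): a dict with "intrinsics" (3x3 intrinsics, pixels), "R" (3x3) and "t" (3): a world point X has camera coordinates R X + t; the wrist camera has in their place "T_tool_cam" (4x4, takes a point from camera to tool coordinates, whose origin is the TCP and whose axes are the flange's). Camera axes: x right, y down, z forward; pixel columns grow to the right and rows downward; lengths in m; the calibration is good to about 2 mm. A picture is of the moment at which its call begins: read the wrist's pose just before it. camera_info takes no time and is no camera call.
- sign_off(): hands the job in; it is judged then, once.
The state is a dict: "clock": time; "joint_pos": joint angles; "joint_velocities": joint speeds; "effort": joint torques, N m; "eef_pos": TCP position; "eef_rot": TCP orientation; "force": force on the tool from outside, world axes, zero at the start; "wrist_torque": the same for the moment, N m; "width": finger opening in m; "grip_force": force on a finger pad.
Only numpy, scipy, OpenCV 4.12 (cv2) and the standard library are available. Lean on these libraries where they do the work, as an engineer would, in place of code of your own. Each camera call takes 0.05 s, during which the arm holds its last target. There are 200 camera calls.

### The job

Push the orange roller slowly up the blue ramp with your fingertips until it drops into the black seat against the yellow stop: stay in touch with it so that it never rolls back or runs away, and do not lift it. Once it is seated, press the green start button fully down and let it come back up. Leave everything else on the bench where it is.

Things in the scene. Friction and masses are not known exactly. Their poses are not given: they have to be found in the camera images.
- stand: Roller test stand, fixed to the bench: grey landing, blue ramp, black seat, yellow stop in a row, between low grey rails 106 mm apart (tops 10 mm above landing, ramp and crest). Origin on the bench under the ramp's middle; x runs level in the uphill direction, y across, z up. Level landing from x = -125 (open rear end) to -60 mm, top 12 mm above the bench.
- ramp_deck: Blue sloping deck of the stand. Origin in the middle of its upper face; x points up the slope, y across, z square to the face. The face is 106 mm wide and rises 8 degrees, from 12 mm above the bench (stand x = -60 mm) to its crest, 28.9 mm above the bench (stand x = +60 mm).
- seat (a point): Middle of the black seat's level floor, 76 mm along the stand's x, 25.9 mm above the bench; same axes as the stand. The seat lies 3 mm below the crest, from stand x = +60 to +92 mm. There the yellow stop rises to 62 mm above the bench; behind it a dark motor housing, 52 mm high, reaches x = +148 mm.
- roller_center (a point): Centre of the loose orange plastic roller: a smooth cylinder 40 mm in diameter, 100 mm long, about 0.25 kg, with black bands near its ends. It starts on the landing, lying across the stand. y is its axis. It rolls down the ramp if not held. Seated, its centre is at 70.5 to 72 mm along the stand's x and 46 mm above the bench, and it stays there by itself.
- control_box: Grey control box, 90 x 90 x 45 mm high, fixed to the bench beside the stand (left or right). Origin under its centre.
- start_button_top (a point): Centre of the top of the green start button (30 mm across) on the control box; it is pressed straight down.
- start_button (a joint): Travel of the green start button in m: 0 released, 0.006 fully down. It springs back; fully down takes about 5 N.
- power_brick: Bystander: loose black mains adapter, 120 x 55 x 32 mm high. Origin in the middle of its underside.
- spare_roller: Bystander: loose spare roller in grey plastic, standing upright on its end, 40 mm across, 100 mm high. Origin in the middle of its underside.
- solder_spool: Bystander: loose metal solder spool, 54 mm across, 50 mm high. Origin in the middle of its underside.
- phone: Bystander: loose phone lying flat, 152 x 74 x 9 mm. Origin in the middle of its underside.
- screwdriver: Bystander: loose screwdriver lying flat, 170 mm long.
- circuit_board: Bystander: loose green circuit board lying flat, 60 x 100 mm, up to 15 mm high. Origin in the middle of its underside.
- tape_roll: Bystander: loose yellow roll of tape lying flat, 64 mm across, 19 mm high. Origin in the middle of its underside.
- roller: The same roller as a body; its origin is its centre.
There are look-alikes about, which are no part of the job. Of the things that look like the roller, the largest one is meant.

How it is judged:
By the outcome, as a careful person would: the job done as asked, in the order asked, and still so for the second after the job is handed in, with the robot touching nothing.
It also fails if it takes over 48 s, if anything falls off the work surface, if the arm or the gripper's body presses on something with over 40 N, if the wrist force passes 120 N, or if a joint passes its speed limit or range.

## Working session

There is one attempt and no reset: what is moved stays moved. The work goes in short steps, Python scripts to look and compute and a tool call to move; the robot and the scene stay as the last step left them, time stands still between calls to the robot, and variables do not carry over. Pictures are saved under pics/ and viewed, at most 10 in all, crops included, and the job is handed in when it is done.

Besides the shell and the picture viewer there is one more tool, called after "Emit:" as name([rows], argument=value, ...), one row to a line, values as JSON. arm_command: Moves the arm, as the interface text tells. Its arguments: {"type":"object","properties":{"steps":{"type":"array","items":{"type":"array","items":{"type":"number"}}}},"required":["steps"]}

```bash
mkdir -p pics; ls; python3 - <<'E'
from cell import *
import cv2
s=observe(); print({k:s[k] for k in('clock','eef_pos','eef_rot','force','width')})
for n in('top','side'):
    cv2.imwrite(f'pics/{n}0.png',snapshot(n)[:,:,::-1]); print(n,camera_info(n))
print(camera_info('wrist'))
E
```

```text
pics
{'clock': 0.0, 'eef_pos': array([ 0.14931897, -0.55464206,  0.21364415]), 'eef_rot': array([ 9.91377836e-01,  1.31031133e-01,  5.67452110e-05, -9.08251579e-04]), 'force': array([0.0555347 , 0.95609504, 0.08178301]), 'width': 0.09181119383060153}
top {'intrinsics': array([[370.58951771,   0.        , 315.36099699],
       [  0.        , 370.58951771, 199.10159221],
       [  0.        ,   0.        ,   1.        ]]), 'R': array([[-0.00541276, -0.999977  , -0.00408675],
       [-0.99136135,  0.00590161, -0.13102613],
       [ 0.13104723,  0.00334224, -0.99137049]]), 't': array([0.00922563, 0.57905434, 1.09944225])}
side {'intrinsics': array([[421.13987386,   0.        , 320.1979591 ],
       [  0.        , 421.13987386, 195.95882219],
       [  0.        ,   0.        ,   1.        ]]), 'R': array([[ 0.98374023, -0.17891862,  0.01559733],
       [-0.09179235, -0.57553727, -0.81260754],
       [ 0.15436746,  0.79796302, -0.58260253]]), 't': array([-0.55907774,  0.08986282,  0.94638331])}
{'intrinsics': array([[291.16734333,   0.        , 321.39198379],
       [  0.        , 291.16734333, 198.15014173],
       [  0.        ,   0.        ,   1.        ]]), 'T_tool_cam': array([[-1.32104418e-05, -9.58179206e-01, -2.86168849e-01,
         8.11703658e-02],
       [ 9.99999948e-01, -1.04543406e-04,  3.03879603e-04,
         1.31781219e-03],
       [-3.21088183e-04, -2.86168830e-01,  9.58179157e-01,
        -1.71125747e-01],
       [ 0.00000000e+00,  0.00000000e+00,  0.00000000e+00,
         1.00000000e+00]])}
```

View pics/top0.png

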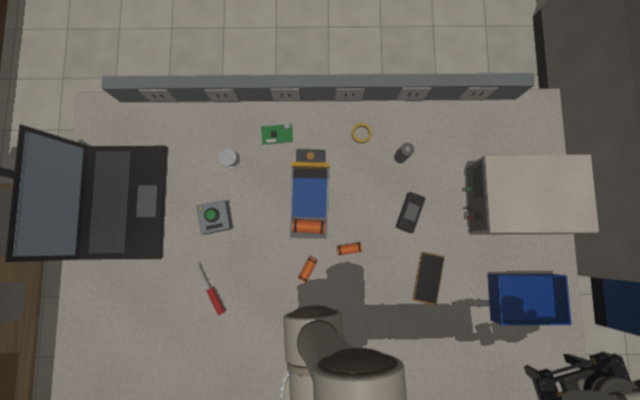

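View pics/side0.png

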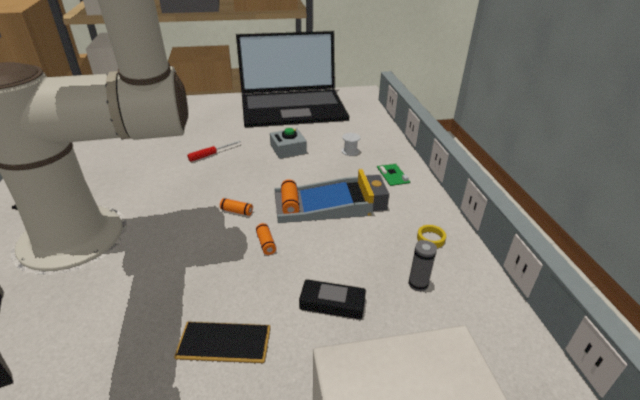

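The top view shows the stand at about (310,195), uphill towards +x, and the control box at (213,216). There are three orange cylinders: A (309,227), lying across the landing, and two smaller loose ones, B (349,248) and C (307,268). A is the largest and sits on the landing, so it fits the description. I'll confirm that in an enlarged crop.

```bash
python3 - <<'E'
import cv2
a=cv2.imread('pics/top0.png')
cv2.imwrite('pics/crop1.png',cv2.resize(a[140:290,185:375],None,fx=4,fy=4,interpolation=cv2.INTER_CUBIC))
E
```

```text
(no output)
```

View pics/crop1.png

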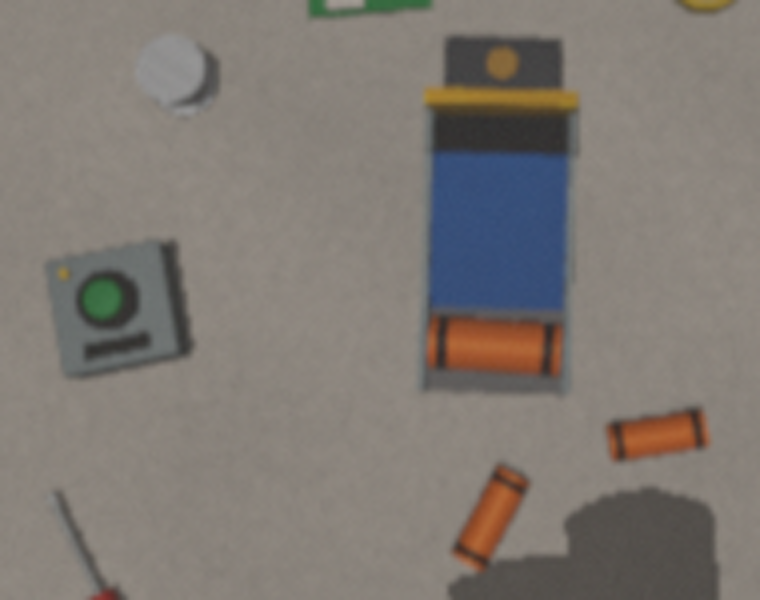

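The crop confirms A (crop 495,347) as the large banded roller lying across the landing; B and C are clearly smaller. Deck corners in the crop: (430,309), (566,309), (567,152), (433,152). The button is at (101,299).

```bash
cat > h.py <<'E'
import numpy as np
from cell import camera_info
def ray(n,u,v,z):
    c=camera_info(n); d=c['R'].T@np.linalg.inv(c['intrinsics'])@[u,v,1]; o=-c['R'].T@c['t']
    return o+d*(z-o[2])/d[2]
def crop(u,v,z): return ray('top',185+(u+.5)/4-.5,140+(v+.5)/4-.5,z)
E
python3 - <<'E'
from h import *
np.set_printoptions(precision=4,suppress=True)
P=[crop(430,309,.012),crop(566,309,.012),crop(567,152,.0289),crop(433,152,.0289)]
for p in P: print(p)
lo=(P[0]+P[1])/2; hi=(P[2]+P[3])/2; print('mid',(lo+hi)/2,'len',hi-lo)
print('stop front edges',crop(425,90,.062),crop(578,97,.062))
print('landing rear',crop(422,390,.022),crop(569,391,.022))
print('housing',crop(445,38,.052),crop(561,38,.052))
L,R=crop(429,345,.032),crop(562,348,.032);print('roller',L,R,(L+R)/2,np.degrees(np.arctan2(*(L-R)[:2])))
for z in(.05,.055,.06,.065): print('btn',z,crop(101,299,z),ray('side',289,132,z))
E
```

```text
[0.527  0.0789 0.012 ]
[ 0.5264 -0.0273  0.012 ]
[ 0.6477 -0.0287  0.0289]
[0.6483 0.0757 0.0289]
mid [0.5873 0.0246 0.0204] len [ 0.1213 -0.0023  0.0169]
stop front edges [0.69   0.0798 0.062 ] [ 0.6838 -0.0366  0.062 ]
landing rear [0.4638 0.0842 0.022 ] [ 0.4625 -0.0287  0.022 ]
housing [0.7333 0.0652 0.052 ] [ 0.7327 -0.0243  0.052 ]
roller [0.4978 0.0782 0.032 ] [ 0.4949 -0.0234  0.032 ] [0.4963 0.0274 0.032 ] 1.6145134288959695
btn 0.05 [0.5328 0.3252 0.05  ] [0.533  0.3348 0.05  ]
btn 0.055 [0.5324 0.3237 0.055 ] [0.532 0.325 0.055]
btn 0.06 [0.5319 0.3223 0.06  ] [0.531  0.3153 0.06  ]
btn 0.065 [0.5315 0.3208 0.065 ] [0.5299 0.3055 0.065 ]
```

```bash
cat >> h.py <<'E'
from scipy.spatial.transform import Rotation as Ro
from cell import observe
def go(x,y,z,yaw=-1.1):
    s=observe(); R=Ro.from_quat(s['eef_rot']); T=Ro.from_euler('z',yaw,degrees=True)*Ro.from_quat([1,0,0,0])
    t=(R.inv()*T).as_rotvec()/(np.pi/4); d=R.inv().apply(np.array([x,y,z])-s['eef_pos'])/.3
    print(np.round(s['clock'],2),'turn',t.round(3),'shift',d.round(4))
E
python3 -c "
from h import *
go(.44,.026,.18)"
```

```text
0.1 turn [-0.002 -0.     0.359] shift [ 1.4384 -1.6173  0.1156]
```

Emit:
arm_command([
  [0,0,0.36,0.45,-0.5,0],
  [0,0,0.36,0.45,-0.5,0],
  [0,0,0.36,0.45,-0.5,0],
  [0,0,0.36,0.45,-0.5,0],
  [0,0,0.36,0.45,-0.5,0],
])

```text
schema error: expected 7 numbers
```

```bash
python3 -c "
from h import *
go(.44,.026,.18)"
```

```text
0.1 turn [-0.002 -0.     0.359] shift [ 1.4384 -1.6173  0.1156]
```

Emit:
arm_command([
  [0,0,0.36,0.45,-0.5,0,0],
  [0,0,0.36,0.45,-0.5,0,0],
  [0,0,0.36,0.45,-0.5,0,0],
  [0,0,0.36,0.45,-0.5,0,0],
  [0,0,0.36,0.45,-0.5,0,0],
])

```text
clock: 0.52
eef_pos: [0.2414, -0.3727, 0.2139]
eef_rot: [1.0, -0.01, -0.0, -0.001]
force: [1.2, -0.1, 0.1]
width: 0.0606
grip_force: 0.0
```

```bash
python3 -c "
from h import *
go(.44,.026,.18)"
```

```text
0.52 turn [-0.002  0.    -0.001] shift [ 0.6354 -1.3417  0.115 ]
```

Emit:
arm_command([
  [0,0,0,0.3,-0.65,0.05,0],
  [0,0,0,0.3,-0.65,0.05,0],
  [0,0,0,0.3,-0.65,0.05,0],
  [0,0,0,0.3,-0.65,0.05,0],
  [0,0,0,0.3,-0.65,0.05,0],
])

```text
clock: 0.93
eef_pos: [0.3318, -0.1864, 0.1997]
eef_rot: [1.0, -0.01, 0.0, 0.0]
force: [1.0, -0.6, -0.2]
width: 0.0457
grip_force: 0.0
```

```bash
python3 -c "
from h import *
go(.44,.026,.18)"
```

```text
0.93 turn [ 0.    -0.    -0.002] shift [ 0.346  -0.7154  0.0658]
```

Emit:
arm_command([
  [0,0,0,0.33,-0.68,0.06,0],
  [0,0,0,0.33,-0.68,0.06,0],
  [0,0,0,0.33,-0.68,0.06,0],
  [0,0,0,0.33,-0.68,0.06,0],
  [0,0,0,0.33,-0.68,0.06,0],
])

```text
clock: 1.35
eef_pos: [0.4263, -0.0011, 0.1833]
eef_rot: [1.0, -0.01, 0.0, 0.0]
force: [0.8, -0.1, 0.3]
width: 0.0457
grip_force: 0.0
```

Emit:
arm_command([
  [0,0,0,0,0,0,0],
  [0,0,0,0,0,0,0],
])

```text
clock: 1.52
eef_pos: [0.4257, -0.0013, 0.1829]
eef_rot: [1.0, -0.007, -0.001, -0.0]
force: [-0.2, -0.5, -0.9]
width: 0.0459
grip_force: 0.0
```

```bash
python3 - <<'E'
from h import *
import cv2
from cell import snapshot
go(.44,.026,.024)
s=observe(); print(s['eef_pos'],s['eef_rot'])
cv2.imwrite('pics/w1.png',snapshot('wrist')[:,:,::-1])
E
```

```text
1.52 turn [-0.     0.002  0.006] shift [ 0.0472 -0.0914  0.5296]
[ 0.42572362 -0.00127999  0.18289896] [ 9.99973055e-01 -7.28468900e-03 -8.91620227e-04 -1.67331428e-04]
```

View pics/w1.png

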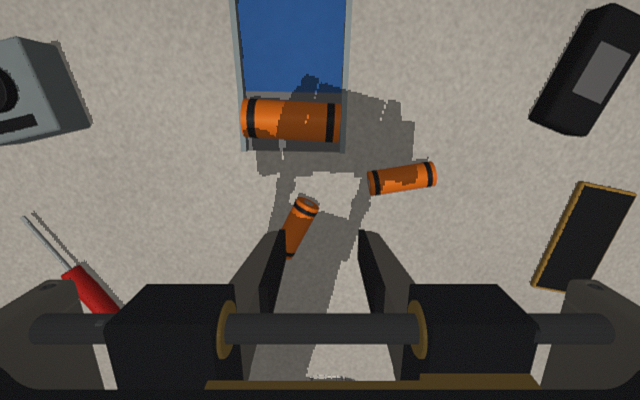

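The wrist view shows the roller on the landing, ends at (242,118) and (340,123); the landing's rear corners are at (241,149) and (345,152) and the landing/ramp line runs (246,92)-(341,96). I'll refine the yaw from these.

```bash
python3 - <<'E'
from h import *
import cv2
np.set_printoptions(precision=4,suppress=True)
s=observe(); c=camera_info('wrist'); T=c['T_tool_cam'];R=Ro.from_quat(s['eef_rot'])
o=R.apply(T[:3,3])+s['eef_pos']
def w(u,v,z):
    d=R.apply(T[:3,:3]@np.linalg.inv(c['intrinsics'])@[u,v,1]); return o+d*(z-o[2])/d[2]
for n,a,b in(('rear',(241,149,.022),(345,152,.022)),('foot',(246,92,.012),(341,96,.012)),('roller',(242,118,.034),(340,123,.034))):
    a,b=w(*a),w(*b); d=a-b; print(n,a,b,(a+b)/2,-np.degrees(np.arctan2(d[0],d[1])))
for a in((236,0),(239,60),(242,140),(352,0),(348,70),(345,140)):print(a,w(*a,.022))
im=cv2.imread('pics/w1.png');cv2.imwrite('pics/w1c.png',cv2.resize(im[0:170,215:375],None,fx=3.5,fy=3.5,interpolation=cv2.INTER_CUBIC))
E
```

```text
rear [0.4675 0.0863 0.022 ] [ 0.462  -0.0316  0.022 ] [0.4647 0.0273 0.022 ] -2.6521736625765615
foot [0.5287 0.0774 0.012 ] [ 0.5227 -0.0276  0.012 ] [0.5257 0.0249 0.012 ] -3.279361223392134
roller [0.5015 0.0787 0.034 ] [ 0.4945 -0.0252  0.034 ] [0.498  0.0268 0.034 ] -3.832662165442256
(236, 0) [0.6137 0.077  0.022 ]
(239, 60) [0.5595 0.0794 0.022 ]
(242, 140) [0.4775 0.0842 0.022 ]
(352, 0) [ 0.6117 -0.0377  0.022 ]
(348, 70) [ 0.5479 -0.0343  0.022 ]
(345, 140) [ 0.4754 -0.0315  0.022 ]
```

View pics/w1c.png

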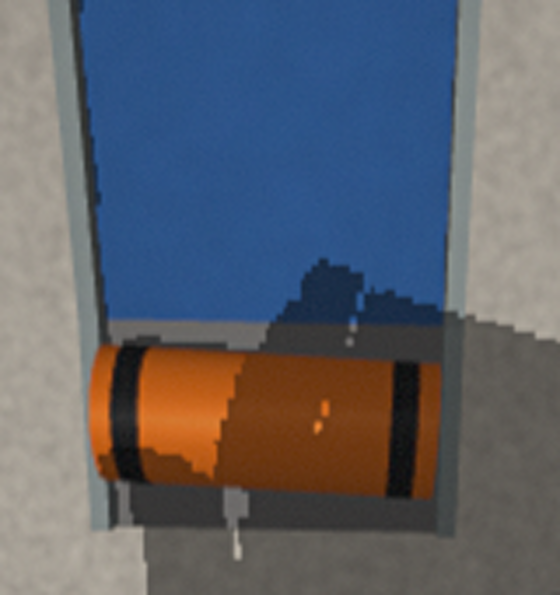

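The crop shows the stand yawed about -2°, with the roller about 2° further. I'll align to -2° and descend behind it.

```bash
python3 -c "
from h import *
go(.44,.0297,.024,-2)"
```

```text
1.57 turn [0.    0.002 0.022] shift [ 0.0468 -0.1092  0.5304]
```

Emit:
arm_command([
  [0,0,0.022,0.047,-0.109,0.05,0],
  [0,0,0.022,0.047,-0.109,0.16,0],
  [0,0,0.022,0.047,-0.109,0.28,0],
  [0,0,0.022,0.047,-0.109,0.4,0],
  [0,0,0.022,0.047,-0.109,0.46,0],
])

```text
clock: 1.98
eef_pos: [0.4376, 0.0279, 0.0418]
eef_rot: [1.0, -0.02, -0.003, -0.0]
force: [-0.0, -0.1, -1.1]
width: 0.0459
grip_force: 0.0
```

Emit:
arm_command([
  [0,0,0,0,0,0.04,0],
  [0,0,0,0,0,0.065,0],
  [0,0,0,0,0,0.065,0],
  [0,0,0,0,0,0.065,0],
])

```text
clock: 2.32
eef_pos: [0.441, 0.0279, 0.0266]
eef_rot: [1.0, -0.02, 0.0, 0.0]
force: [0.1, -0.4, 0.9]
width: 0.0462
grip_force: 0.0
```

```bash
python3 -c "
from h import *
go(.457,.029,.024,-2);print(observe()['eef_pos'],observe()['force'])"
```

```text
2.32 turn [ 0.    -0.001 -0.005] shift [ 0.0532 -0.0056  0.0086]
[0.44098383 0.02793628 0.0265811 ] [ 0.08022752 -0.42744432  0.90269465]
```

Emit:
arm_command([
  [0,0,0,0.012,-0.004,0.004,0],
  [0,0,0,0.024,-0.006,0.008,0],
  [0,0,0,0.036,-0.006,0.008,0],
  [0,0,0,0.045,-0.006,0.008,0],
  [0,0,0,0.052,-0.006,0.008,0],
])

```text
clock: 2.73
eef_pos: [0.4572, 0.0302, 0.0241]
eef_rot: [1.0, -0.018, 0.0, 0.0]
force: [0.3, -0.3, 0.9]
width: 0.0461
grip_force: 0.0
```

Emit:
arm_command([
  [0,0,0,0.004,0,0,0],
  [0,0,0,0.008,0,0,0],
  [0,0,0,0.012,0,0,0],
  [0,0,0,0.016,0,0,0],
  [0,0,0,0.02,0,0,0],
])

```text
clock: 3.15
eef_pos: [0.4624, 0.03, 0.0237]
eef_rot: [1.0, -0.019, -0.0, -0.0]
force: [-0.2, -0.3, -1.0]
width: 0.0461
grip_force: 0.0
```

Emit:
arm_command([
  [0,0,0,0.004,0,0,0],
  [0,0,0,0.008,0,0,0],
  [0,0,0,0.012,0,0,0],
  [0,0,0,0.016,0,0,0],
  [0,0,0,0.02,0,0,0],
])

```text
clock: 3.57
eef_pos: [0.4684, 0.0298, 0.0237]
eef_rot: [1.0, -0.019, -0.0, -0.0]
force: [-0.3, -0.7, 0.5]
width: 0.0459
grip_force: 0.2
```

```bash
python3 - <<'E'
from h import *
import cv2
from cell import snapshot
go(.457,.029,.024,-2); print(observe()['eef_pos'],observe()['force'])
im=snapshot('wrist');cv2.imwrite('pics/w2.png',im[:,:,::-1])
E
```

```text
3.57 turn [-0.     0.    -0.003] shift [-0.038  0.004 -0.001]
[0.46842597 0.02976937 0.02368736] [-0.26504971 -0.67189447  0.52789799]
```

View pics/w2.png

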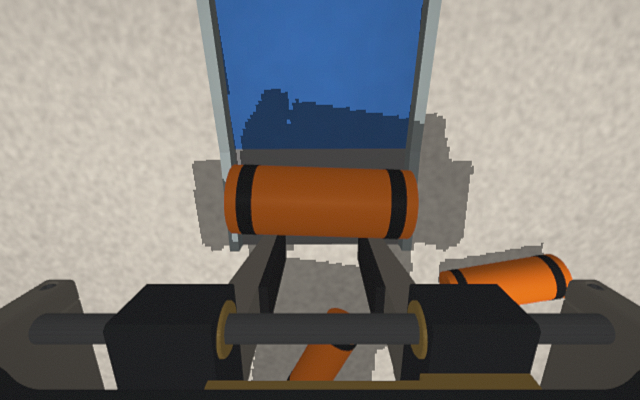

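Fingertips are just at the roller's rear (roller ends at columns 225 and 418, stand centred and square to the tool). I'll push slowly along the landing.

Emit:
arm_command([
  [0,0,0,0.004,0,0,0],
  [0,0,0,0.008,0,0,0],
  [0,0,0,0.012,0,0,0],
  [0,0,0,0.016,0,0,0],
  [0,0,0,0.02,0,0,0],
])

```text
clock: 4.03
eef_pos: [0.4745, 0.0296, 0.0237]
eef_rot: [1.0, -0.019, -0.0, -0.0]
force: [-0.6, 0.4, -0.5]
width: 0.0458
grip_force: 0.1
```

Emit:
arm_command([
  [0,0,0,0.004,0,0,0],
  [0,0,0,0.008,0,0,0],
  [0,0,0,0.012,0,0,0],
  [0,0,0,0.016,0,0,0],
  [0,0,0,0.02,0,0,0],
])

```text
clock: 4.45
eef_pos: [0.4804, 0.0293, 0.0237]
eef_rot: [1.0, -0.019, -0.0, -0.0]
force: [0.6, -0.4, -0.0]
width: 0.046
grip_force: 0.1
```

Emit:
arm_command([
  [0,0,0,0.004,0,0,0],
  [0,0,0,0.008,0,0,0],
  [0,0,0,0.012,0,0,0],
  [0,0,0,0.016,0,0,0],
  [0,0,0,0.02,0,0,0],
])

```text
clock: 4.87
eef_pos: [0.4865, 0.0291, 0.0237]
eef_rot: [1.0, -0.019, -0.0, 0.0]
force: [-0.2, 0.5, 0.4]
width: 0.0459
grip_force: 0.1
```

```bash
python3 - <<'E'
from h import *
import cv2
from cell import snapshot
print(observe()['eef_pos'],observe()['force'])
im=snapshot('wrist')[100:300,180:460];cv2.imwrite('pics/w3.png',cv2.resize(im[:,:,::-1],None,fx=2,fy=2))
E
```

```text
[0.48645235 0.02910549 0.02369857] [-0.15507943  0.45516624  0.38489749]
```

View pics/w3.png

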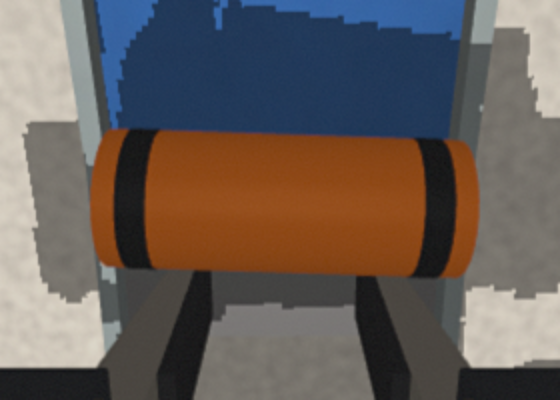

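The roller (crop 92–478, lower edge at row ~272) has moved with the fingers, with a slight yaw, and is now at the ramp foot. Next I climb: z falls 0.14 per unit of x.

Emit:
arm_command([
  [0,0,0,0.005,0,0,0],
  [0,0,0,0.01,0,0,0],
  [0,0,0,0.015,0,0,0],
  [0,0,0,0.02,0,0,0],
  [0,0,0,0.025,0,-0.001,0],
])

```text
clock: 5.33
eef_pos: [0.494, 0.0288, 0.024]
eef_rot: [1.0, -0.019, -0.0, -0.0]
force: [-1.6, -0.0, 0.6]
width: 0.0457
grip_force: 0.3
```

Emit:
arm_command([
  [0,0,0,0.005,0,-0.001,0],
  [0,0,0,0.01,0,-0.0015,0],
  [0,0,0,0.015,0,-0.002,0],
  [0,0,0,0.02,0,-0.003,0],
  [0,0,0,0.025,0,-0.0035,0],
])

```text
clock: 5.75
eef_pos: [0.5012, 0.0286, 0.025]
eef_rot: [1.0, -0.019, -0.0, -0.0]
force: [-1.5, -0.0, 0.7]
width: 0.0458
grip_force: 0.8
```

Emit:
arm_command([
  [0,0,0,0.006,0,-0.001,0],
  [0,0,0,0.012,0,-0.0015,0],
  [0,0,0,0.018,0,-0.0025,0],
  [0,0,0,0.024,0,-0.0035,0],
  [0,0,0,0.03,0,-0.0042,0],
])

```text
clock: 6.17
eef_pos: [0.5105, 0.0282, 0.0264]
eef_rot: [1.0, -0.019, 0.0, -0.0]
force: [-2.3, -0.4, 1.9]
width: 0.046
grip_force: 0.8
```

Emit:
arm_command([
  [0,0,0,0.006,0,-0.001,0],
  [0,0,0,0.012,0,-0.0015,0],
  [0,0,0,0.018,0,-0.0025,0],
  [0,0,0,0.024,0,-0.0035,0],
  [0,0,0,0.03,0,-0.0042,0],
])

```text
clock: 6.58
eef_pos: [0.5195, 0.0279, 0.0276]
eef_rot: [1.0, -0.019, -0.0, 0.0]
force: [-1.9, -0.7, 1.8]
width: 0.046
grip_force: 0.9
```

```bash
python3 - <<'E'
from h import *
import cv2
from cell import snapshot
print(observe()['eef_pos'],observe()['force'])
im=snapshot('wrist')[100:300,180:460];cv2.imwrite('pics/w4.png',cv2.resize(im[:,:,::-1],None,fx=2,fy=2))
E
```

```text
[0.51948477 0.02786231 0.0276014 ] [-1.90727426 -0.73547742  1.78237516]
```

View pics/w4.png

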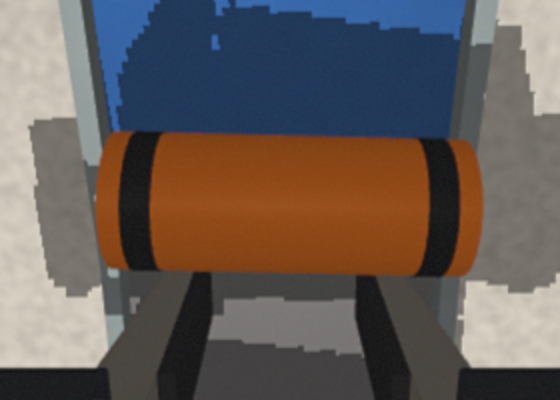

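The roller is squared up and held on both fingers (lower edge rows 270–276), about 2 N. Continuing uphill.

Emit:
arm_command([
  [0,0,0,0.007,0,-0.001,0],
  [0,0,0,0.014,0,-0.002,0],
  [0,0,0,0.021,0,-0.003,0],
  [0,0,0,0.028,0,-0.004,0],
  [0,0,0,0.035,0,-0.005,0],
])

```text
clock: 7.05
eef_pos: [0.5301, 0.0275, 0.0291]
eef_rot: [1.0, -0.019, 0.0, 0.0]
force: [-1.5, 0.0, 0.0]
width: 0.0458
grip_force: 0.8
```

Emit:
arm_command([
  [0,0,0,0.007,0,-0.001,0],
  [0,0,0,0.014,0,-0.002,0],
  [0,0,0,0.021,0,-0.003,0],
  [0,0,0,0.028,0,-0.004,0],
  [0,0,0,0.035,0,-0.005,0],
])

```text
clock: 7.47
eef_pos: [0.5405, 0.0271, 0.0306]
eef_rot: [1.0, -0.019, -0.0, -0.0]
force: [-2.2, 1.3, 1.4]
width: 0.0464
grip_force: 0.9
```

Emit:
arm_command([
  [0,0,0,0.007,0,-0.001,0],
  [0,0,0,0.014,0,-0.002,0],
  [0,0,0,0.021,0,-0.003,0],
  [0,0,0,0.028,0,-0.004,0],
  [0,0,0,0.035,0,-0.005,0],
])

```text
clock: 7.88
eef_pos: [0.551, 0.0267, 0.0321]
eef_rot: [1.0, -0.019, -0.0, 0.0]
force: [-1.1, 0.0, 0.3]
width: 0.0462
grip_force: 1.0
```

Emit:
arm_command([
  [0,0,0,0.007,0,-0.001,0],
  [0,0,0,0.014,0,-0.002,0],
  [0,0,0,0.021,0,-0.003,0],
  [0,0,0,0.028,0,-0.004,0],
  [0,0,0,0.035,0,-0.005,0],
])

```text
clock: 8.3
eef_pos: [0.5614, 0.0263, 0.0336]
eef_rot: [1.0, -0.019, -0.0, -0.0]
force: [-2.1, 0.5, 0.6]
width: 0.046
grip_force: 1.2
```

Emit:
arm_command([
  [0,0,0,0.007,0,-0.001,0],
  [0,0,0,0.014,0,-0.002,0],
  [0,0,0,0.021,0,-0.003,0],
  [0,0,0,0.028,0,-0.004,0],
  [0,0,0,0.035,0,-0.005,0],
])

```text
clock: 8.72
eef_pos: [0.572, 0.0259, 0.0351]
eef_rot: [1.0, -0.019, -0.0, -0.0]
force: [-2.9, -0.0, 1.1]
width: 0.046
grip_force: 1.2
```

Emit:
arm_command([
  [0,0,0,0.007,0,-0.001,0],
  [0,0,0,0.014,0,-0.002,0],
  [0,0,0,0.021,0,-0.003,0],
  [0,0,0,0.028,0,-0.004,0],
  [0,0,0,0.035,0,-0.005,0],
])

```text
clock: 9.13
eef_pos: [0.5825, 0.0255, 0.0366]
eef_rot: [1.0, -0.019, -0.0, 0.0]
force: [-2.2, 0.1, 2.3]
width: 0.046
grip_force: 1.2
```

Emit:
arm_command([
  [0,0,0,0.007,0,-0.001,0],
  [0,0,0,0.014,0,-0.002,0],
  [0,0,0,0.021,0,-0.003,0],
  [0,0,0,0.028,0,-0.004,0],
  [0,0,0,0.035,0,-0.005,0],
])

```text
clock: 9.55
eef_pos: [0.593, 0.0251, 0.0381]
eef_rot: [1.0, -0.019, -0.0, -0.0]
force: [-2.3, 0.2, 1.3]
width: 0.0459
grip_force: 1.2
```

Emit:
arm_command([
  [0,0,0,0.007,0,-0.001,0],
  [0,0,0,0.014,0,-0.002,0],
  [0,0,0,0.021,0,-0.003,0],
  [0,0,0,0.028,0,-0.004,0],
  [0,0,0,0.035,0,-0.005,0],
])

```text
clock: 9.97
eef_pos: [0.6035, 0.0248, 0.0396]
eef_rot: [1.0, -0.019, -0.0, -0.0]
force: [-2.4, -0.1, 1.4]
width: 0.046
grip_force: 1.2
```

Emit:
arm_command([
  [0,0,0,0.005,0,-0.001,0],
  [0,0,0,0.01,0,-0.0015,0],
  [0,0,0,0.015,0,-0.002,0],
  [0,0,0,0.02,0,-0.003,0],
  [0,0,0,0.025,0,-0.0035,0],
])

```text
clock: 10.38
eef_pos: [0.6109, 0.0245, 0.0406]
eef_rot: [1.0, -0.019, -0.0, -0.0]
force: [-2.6, 0.4, 1.1]
width: 0.046
grip_force: 1.2
```

Emit:
arm_command([
  [0,0,0,0.005,0,0,0],
  [0,0,0,0.01,0,0,0],
  [0,0,0,0.015,0,0,0],
  [0,0,0,0.02,0,0,0],
  [0,0,0,0.025,0,0,0],
])

```text
clock: 10.8
eef_pos: [0.619, 0.0241, 0.0408]
eef_rot: [1.0, -0.019, 0.001, 0.0]
force: [-0.1, 0.5, 0.2]
width: 0.0459
grip_force: 0.0
```

```bash
python3 - <<'E'
from h import *
import cv2
from cell import snapshot
print(observe()['eef_pos'],observe()['force'])
im=snapshot('wrist')[60:300,180:460];im2=snapshot('side')[140:240,260:400]
a=cv2.resize(im,(560,480));b=cv2.resize(im2,(560,400),interpolation=cv2.INTER_CUBIC)[:,150:390];b=cv2.copyMakeBorder(b,0,80,0,0,0)
cv2.imwrite('pics/w5.png',np.hstack([a,b])[:,:,::-1])
E
```

```text
[0.61898261 0.02412001 0.04077561] [-0.11315618  0.50599666  0.23832578]
```

View pics/w5.png

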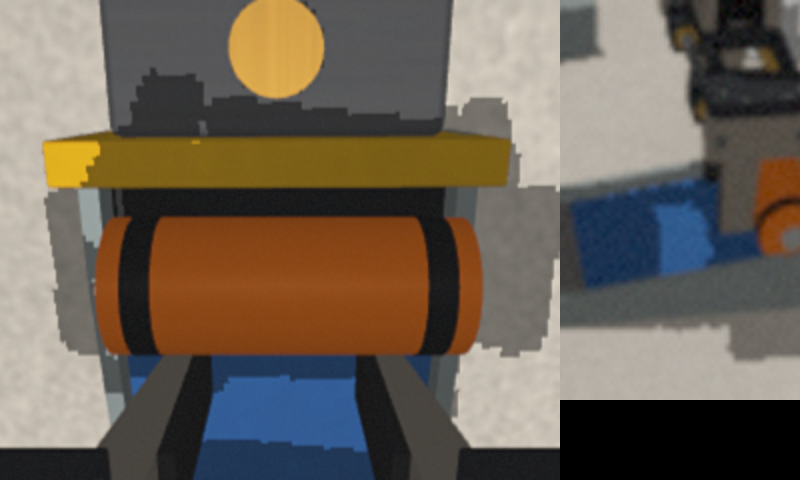

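The roller is on the crest still touching the fingers (lower edge row 355; seat visible ahead at rows 188–215), and the force has dropped to zero, so it is tipping in. I'll follow it gently.

Emit:
arm_command([
  [0,0,0,0.005,0,0,0],
  [0,0,0,0.01,0,0,0],
  [0,0,0,0.015,0,0,0],
  [0,0,0,0.02,0,0,0],
  [0,0,0,0.025,0,0,0],
])

```text
clock: 11.32
eef_pos: [0.626, 0.0239, 0.0406]
eef_rot: [1.0, -0.019, 0.0, -0.0]
force: [0.0, -0.3, 0.0]
width: 0.0459
grip_force: 0.0
```

```bash
python3 - <<'E'
from h import *
import cv2
from cell import snapshot
print(observe()['eef_pos'],observe()['force'])
im=snapshot('wrist')[60:300,180:460];cv2.imwrite('pics/w6.png',cv2.resize(im,(560,480))[:,:,::-1])
E
```

```text
[0.62597718 0.02390398 0.04063747] [ 0.00960319 -0.31502789  0.04479174]
```

View pics/w6.png

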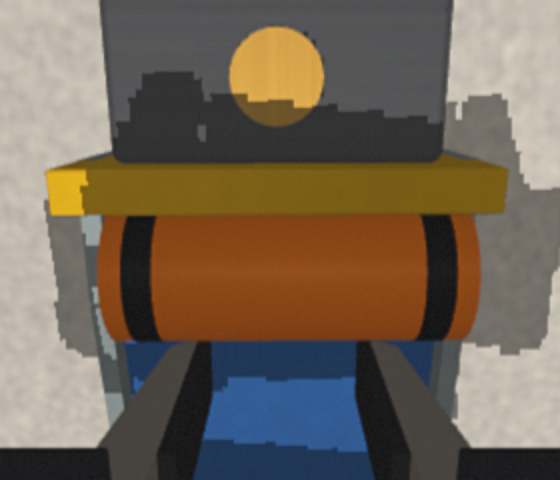

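The roller now lies flush against the stop with no seat showing between them (lower edge row 340) and no force: seated. I'll check with a light nudge, then back off.

Emit:
arm_command([
  [0,0,0,0.003,0,0,0],
  [0,0,0,0.006,0,0,0],
  [0,0,0,0.009,0,0,0],
])

```text
clock: 11.62
eef_pos: [0.6285, 0.0238, 0.0406]
eef_rot: [1.0, -0.019, -0.0, -0.0]
force: [0.7, 0.1, 0.5]
width: 0.0459
grip_force: 0.0
```

```bash
python3 - <<'E'
from h import *
import cv2
from cell import snapshot
s=observe();print(s['eef_pos'],s['force'],s['grip_force'])
im=snapshot('wrist'); hsv=cv2.cvtColor(im,cv2.COLOR_RGB2HSV)
c=camera_info('wrist');T=c['T_tool_cam'];R=Ro.from_quat(s['eef_rot']);o=R.apply(T[:3,3])+s['eef_pos']
for u in(270,321,370):
    m=np.where(cv2.inRange(hsv[:,u:u+1],(4,150,60),(14,255,255)))[0]; print(u,m.min(),m.max())
    d=R.apply(T[:3,:3]@np.linalg.inv(c['intrinsics'])@[u,m.max()+.5,1])
    # circle centre (x,z) in xz-plane tangent, 20 mm ahead (+x) of the ray
    n=np.array([-d[2],d[0]])/np.hypot(d[0],d[2]); 
    for z in(.046,.049): print('z',z,'stand x',(n@[o[0],o[2]]+.02-n[1]*z)/n[0]-.588)
E
```

```text
[0.62850101 0.02384429 0.04060301] [0.65515344 0.08456694 0.52442415] 0.0
270 173 233
z 0.046 stand x 0.07272574975326962
z 0.049 stand x 0.07401107361863912
321 173 233
z 0.046 stand x 0.0716113820331119
z 0.049 stand x 0.07291789278662564
370 172 233
z 0.046 stand x 0.07054140226880767
z 0.049 stand x 0.07186826975499183
```

The roller's centre is at stand x ≈ 71.6 mm at z = 46 mm, so it is seated. Backing off and going to the button.

Emit:
arm_command([
  [0,0,0,-0.03,0,0,0],
  [0,0,0,-0.07,0,-0.02,-1],
  [0,0,0,-0.1,0,-0.1,-1],
  [0,0,0,-0.12,0,-0.2,-1],
  [0,0,0,-0.13,0,-0.3,-1],
])

```text
clock: 12.08
eef_pos: [0.5878, 0.0255, 0.1307]
eef_rot: [1.0, -0.019, -0.001, -0.0]
force: [0.3, -0.6, 0.7]
width: 0.0216
grip_force: 0.0
```

```bash
python3 -c "
from h import *
go(.532,.324,.12,-2)"
```

```text
12.08 turn [-0.     0.004 -0.003] shift [-0.2228 -0.9873  0.0366]
```

Emit:
arm_command([
  [0,0,0,-0.22,-0.98,0,-1],
  [0,0,0,-0.22,-0.98,0,-1],
  [0,0,0,-0.22,-0.98,0,-1],
  [0,0,0,-0.22,-0.98,0,-1],
  [0,0,0,-0.22,-0.98,0,-1],
])

```text
clock: 12.5
eef_pos: [0.5508, 0.2318, 0.1309]
eef_rot: [1.0, -0.019, 0.0, -0.0]
force: [1.8, -0.1, 0.2]
width: 0.0003
grip_force: 0.0
```

```bash
python3 -c "
from h import *
go(.532,.324,.12,-2)"
```

```text
12.5 turn [-0.    -0.001 -0.004] shift [-0.0743 -0.3046  0.0363]
```

Emit:
arm_command([
  [0,0,0,-0.09,-0.1,0,-1],
  [0,0,0,-0.18,-0.18,0,-1],
  [0,0,0,-0.22,-0.18,0,-1],
  [0,0,0,-0.22,-0.18,0,-1],
  [0,0,0,-0.22,-0.18,0,-1],
])

```text
clock: 12.92
eef_pos: [0.4875, 0.2866, 0.1308]
eef_rot: [1.0, -0.018, 0.0, 0.0]
force: [-0.6, 0.6, 0.4]
width: 0.0006
grip_force: 0.0
```

```bash
python3 - <<'E'
from h import *
import cv2
from cell import snapshot
s=observe();print(s['eef_pos'])
im=snapshot('wrist'); top=snapshot('top'); side=snapshot('side')
c=camera_info('wrist');T=c['T_tool_cam'];R=Ro.from_quat(s['eef_rot']);o=R.apply(T[:3,3])+s['eef_pos']
def cen(im,box=None):
    m=cv2.inRange(cv2.cvtColor(im,cv2.COLOR_RGB2HSV),(45,110,40),(85,255,255))
    n,l,st,ce=cv2.connectedComponentsWithStats(m)
    return [(ce[i].round(1),st[i]) for i in range(1,n) if st[i,4]>15]
for n,i in(('wrist',im),('top',top),('side',side)): print(n,cen(i))
u,v=max(cen(im),key=lambda q:q[1][4])[0]
d=R.apply(T[:3,:3]@np.linalg.inv(c['intrinsics'])@[u,v,1])
for z in(.05,.055,.06): print(z,o+d*(z-o[2])/d[2])
E
```

```text
[0.48750876 0.28661902 0.13078337]
wrist [(array([277. , 158.1]), array([ 259,  140,   37,   37, 1073], dtype=int32))]
top [(array([277.3, 133.5]), array([262, 126,  30,  17, 295], dtype=int32))]
side [(array([289.1, 131.5]), array([284, 129,  11,   6,  53], dtype=int32)), (array([393.7, 174.8]), array([381, 164,  28,  21, 304], dtype=int32))]
0.05 [0.53148022 0.32222757 0.05      ]
0.055 [0.53222208 0.32143737 0.055     ]
0.06 [0.53296394 0.32064717 0.06      ]
```

```bash
python3 -c "
from h import *
go(.5325,.322,.075,-2)"
```

```text
13.07 turn [-0.    -0.001 -0.005] shift [ 0.1406 -0.1266  0.1864]
```

Emit:
arm_command([
  [0,0,0,0.07,-0.063,0.02,-1],
  [0,0,0,0.14,-0.126,0.08,-1],
  [0,0,0,0.14,-0.126,0.15,-1],
  [0,0,0,0.14,-0.126,0.185,-1],
  [0,0,0,0.14,-0.126,0.185,-1],
])

```text
clock: 13.48
eef_pos: [0.5292, 0.321, 0.0715]
eef_rot: [1.0, -0.019, -0.003, 0.001]
force: [0.1, 0.1, -0.4]
width: 0.0005
grip_force: 0.0
```

Emit:
arm_command([
  [0,0,0,0,0,0.01,-1],
  [0,0,0,0,0,0.02,-1],
  [0,0,0,0,0,0.03,-1],
  [0,0,0,0,0,0.04,-1],
  [0,0,0,0,0,0.04,-1],
])

```text
clock: 13.9
eef_pos: [0.5317, 0.3227, 0.064]
eef_rot: [1.0, -0.019, 0.001, -0.0]
force: [0.5, -1.4, 3.5]
width: 0.0004
grip_force: 1.6
```

Emit:
arm_command([
  [0,0,0,0,0,0.005,-1],
  [0,0,0,0,0,0.01,-1],
  [0,0,0,0,0,0.013,-1],
  [0,0,0,0,0,0.013,-1],
])

```text
clock: 14.23
eef_pos: [0.5317, 0.3227, 0.0613]
eef_rot: [1.0, -0.018, 0.001, 0.0]
force: [-3.0, -3.1, 12.2]
width: 0.0005
grip_force: 5.8
```

Emit:
arm_command([
  [0,0,0,0,0,0.004,-1],
  [0,0,0,0,0,0.006,-1],
  [0,0,0,0,0,0.006,-1],
])

```text
clock: 14.48
eef_pos: [0.5318, 0.3228, 0.0611]
eef_rot: [1.0, -0.018, 0.001, 0.0]
force: [-5.9, -5.3, 20.8]
width: 0.0003
grip_force: 10.4
```

```bash
python3 - <<'E'
from h import *
from cell import snapshot
import cv2
s=observe();print(s['eef_pos'],s['force'],s['wrist_torque'])
E
```

```text
[0.53181874 0.32281381 0.06112801] [-5.94977075 -5.27509502 20.75029585] [-0.94430907  1.3290152   0.01019741]
```

The fingertips stopped dead at z = 0.061: 3.5 N at 0.064, then 12 and 21 N with almost no further travel. The button is fully down. Releasing and retreating.

Emit:
arm_command([
  [0,0,0,0,0,-0.02,-1],
  [0,0,0,0,0,-0.05,-1],
  [0,0,0,0,0,-0.12,-1],
  [0,0,0,-0.05,0,-0.25,-1],
  [0,0,0,-0.15,0,-0.35,-1],
])

```text
clock: 14.9
eef_pos: [0.4877, 0.3241, 0.1633]
eef_rot: [1.0, -0.02, 0.0, -0.0]
force: [0.3, -0.0, 0.9]
width: -0.0
grip_force: 0.0
```

Emit:
arm_command([
  [0,0,0,-0.1,0,0,-1],
  [0,0,0,-0.15,0,-0.02,-1],
  [0,0,0,-0.15,0,-0.02,-1],
  [0,0,0,-0.15,0,-0.02,-1],
  [0,0,0,-0.15,0,-0.02,-1],
])

```text
clock: 15.32
eef_pos: [0.442, 0.326, 0.1673]
eef_rot: [1.0, -0.019, -0.0, 0.0]
force: [-0.4, 0.3, -0.9]
width: 0.0005
grip_force: 0.0
```

```bash
python3 - <<'E'
from h import *
import cv2
from cell import snapshot
s=observe();print(s['clock'],s['eef_pos'],s['force'])
def comps(im,lo,hi):
    n,l,st,ce=cv2.connectedComponentsWithStats(cv2.inRange(cv2.cvtColor(im,cv2.COLOR_RGB2HSV),lo,hi))
    return [(ce[i].round(1).tolist(),int(st[i,4])) for i in range(1,n) if st[i,4]>25]
for nm in('side','top'):
    a=cv2.imread(f'pics/{nm}0.png')[:,:,::-1].copy(); b=snapshot(nm)
    for t,im in(('before',a),('after',b)):
        print(nm,t,'orange',comps(im,(4,150,90),(13,255,255)),'green',comps(im,(45,110,40),(85,255,255)))
# seated roller centre expected in views
ps=np.array([.588+.0713,.022,.046])
for nm in('side','top'):
    c=camera_info(nm);q=c['intrinsics']@(c['R']@ps+c['t']);print('expected',nm,q[:2]/q[2])
E
```

```text
15.3167 [0.4420153  0.32595689 0.16734702] [-0.37069334  0.32788823 -0.86911224]
side before orange [([289.8, 198.9], 242), ([236.3, 207.9], 144), ([266.6, 241.5], 183)] green [([289.0, 131.3], 55), ([393.6, 174.8], 300)]
side after orange [([354.5, 189.3], 198), ([235.8, 207.8], 162), ([266.2, 241.0], 185)] green [([289.1, 131.3], 56), ([393.2, 174.7], 307)]
top before orange [([308.4, 226.0], 272), ([349.1, 248.4], 141), ([307.1, 269.2], 147)] green [([277.3, 133.5], 298), ([209.9, 214.1], 49)]
top after orange [([310.5, 172.5], 285), ([349.3, 248.4], 139), ([307.1, 269.2], 145)] green [([277.2, 133.5], 298), ([209.0, 212.8], 29)]
expected side [355.17432135 187.56870697]
expected top [309.98876316 172.95697656]
```

The roller is where a seated roller should appear in both views, the button is back up, and the bystanders I checked are unmoved. Handing in.

```bash
python3 -c "
from cell import sign_off
print(sign_off())"
```

```text
the job is handed in; nothing more can be done
None
```

The job is handed in at about 15 s of the 48 s allowed: the roller is seated against the yellow stop, and the start button was pressed fully down afterwards and came back up; the small orange look-alikes and the circuit board measured unmoved, and I did not re-check the other loose items afterwards.

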